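Bring the pepper mill to the front of the spice carousel and hold it there

TASK

Turn the spice carousel until the pepper mill (the taller of the two dark wooden mills) stands squarely at the front, in line with the middle of the square plinth's side that faces the robot, and finish with the gripper still holding the carousel's handle so that the turntable stays still while the cook takes the mill. Do not touch the mills, jars, tin or bottle on it and let none of them tip over; leave the other things on the counter where they are.

Things in the scene. Friction and masses are not known exactly. Their poses are not given: they have to be found in the camera images.
- carousel_base: the carousel's fixed plinth: a square brown wooden board 250 x 250 mm, its top 22 mm above the counter; it does not move. Origin: centre of its underside on the counter, straight below the turning axis; z up. Its front is the side towards the robot, along its own -x axis from the origin (it may stand turned by up to 17 degrees).
- turntable_floor (a point): centre of the turntable's floor, on the vertical turning axis, 38 mm above the counter. The turntable is a round light-wood tray 236 mm across, rim 50 mm above the counter, with six thin wire rings (56 mm inside) 24 mm above its floor, one round each place. It turns freely both ways on a ball bearing, no end stops or clicks, light friction (0.03 N m), and coasts a little.
- carousel_handle: the turntable's T-handle: a level wooden bar 84 mm long, 18 mm thick, 24 mm high, across the top of a 10 mm steel post on the turning axis; it turns with the turntable. Origin: centre of the bar, on the axis, 233 mm above the counter; y along the bar, x across its thickness, z up. The tallest container reaches 183 mm above the counter.
- pepper_mill: the pepper mill: the taller of the two turned dark-wood mills, 145 mm high, 52 mm across at the foot, waisted, with a round head and small knob. Origin: centre of its underside, on the turntable's floor; z up. Loose, stands upright in one of the six wire rings, its centre about 82 mm from the axis; which ring varies.
- salt_mill: the salt mill: same dark-wood shape as the pepper mill but short, 100 mm high, 52 mm across. Origin: centre of its underside, on the turntable's floor; z up. Loose, stands upright in one of the six wire rings, its centre about 82 mm from the axis; which ring varies.
- spice_jar1: clear glass spice jar with black cap, 98 mm high, 50 mm across. Origin: centre of its underside, on the turntable's floor; z up. Loose, stands upright in one of the six wire rings, its centre about 82 mm from the axis; which ring varies.
- spice_jar2: brown glass spice jar with black cap, 98 mm high, 50 mm across. Origin: centre of its underside, on the turntable's floor; z up. Loose, stands upright in one of the six wire rings, its centre about 82 mm from the axis; which ring varies.
- spice_tin: low round spice tin, 75 mm high, 50 mm across. Origin: centre of its underside, on the turntable's floor; z up. Loose, stands upright in one of the six wire rings, its centre about 82 mm from the axis; which ring varies.
- oil_bottle: green glass oil bottle with steel cap, 135 mm high, 50 mm across. Origin: centre of its underside, on the turntable's floor; z up. Loose, stands upright in one of the six wire rings, its centre about 82 mm from the axis; which ring varies.
- mug: white mug on the counter, 82 mm across, 92 mm high; origin under its centre. Not part of the job.
- prep_bowl: blue bowl on the counter, 124 mm across, 50 mm high; origin under its centre. Not part of the job.
- sauce_bottle: brown sauce bottle on the counter, 60 mm across, 170 mm high; origin under its centre. Not part of the job.
- teaspoon: steel teaspoon lying on the counter, 150 mm long. Not part of the job.

How it is judged:
At the end, for the whole second after the job is handed in: The pepper mill is at the plinth's front, within 14 mm (10 degrees) of its middle line; the fingers hold the handle (over 5 N) and it does not turn (below 0.05 rad/s); all six containers stand upright (0.1 rad) on the turntable; the four other things are within 30 mm of their places (x of pepper_mill in the frame of carousel_base below -0.06 m and y of pepper_mill in the frame of carousel_base between -0.014 and 0.014 m and contact force between the fingers and carousel_handle above 5 N and angular speed of carousel_handle below 0.05 rad/s and angle between each of pepper_mill, salt_mill, spice_jar1, spice_jar2, spice_tin, oil_bottle's own z axis and vertical below 0.1 rad and horizontal distance between each of pepper_mill, salt_mill, spice_jar1, spice_jar2, spice_tin, oil_bottle and carousel_base below 0.11 m and height (world z) of pepper_mill between 0.03 and 0.046 m and height (world z) of salt_mill between 0.03 and 0.046 m and height (world z) of spice_jar1 between 0.03 and 0.046 m and height (world z) of spice_jar2 between 0.03 and 0.046 m and height (world z) of spice_tin between 0.03 and 0.046 m and height (world z) of oil_bottle between 0.03 and 0.046 m and distance of each of mug, prep_bowl, sauce_bottle, teaspoon from where it was at the start of the episode below 0.03 m); the arm keeps its last pose, push and grip.
It fails at once if the robot touches a container on the turntable (over 0.5 N) (contact force between any of the arm, the fingers and pepper_mill above 0.5 N or contact force between any of the arm, the fingers and salt_mill above 0.5 N or contact force between any of the arm, the fingers and spice_jar1 above 0.5 N or contact force between any of the arm, the fingers and spice_jar2 above 0.5 N or contact force between any of the arm, the fingers and spice_tin above 0.5 N or contact force between any of the arm, the fingers and oil_bottle above 0.5 N).
It fails at once if a container on the turntable tips over or leaves the turntable (angle between any of pepper_mill, salt_mill, spice_jar1, spice_jar2, spice_tin, oil_bottle's own z axis and vertical above 0.5 rad or horizontal distance between any of pepper_mill, salt_mill, spice_jar1, spice_jar2, spice_tin, oil_bottle and carousel_base above 0.13 m).
It fails at once if the mug, bowl, sauce bottle or teaspoon is pushed more than 30 mm (distance of any of mug, prep_bowl, sauce_bottle, teaspoon from where it was at the start of the episode above 0.03 m).
It also fails if it takes over 51 s, if anything falls off the work surface, if the arm or the gripper's body presses on something with over 40 N, if the wrist force passes 120 N, or if a joint passes its speed limit or range.

ROBOT

A 6-joint arm with a two-finger parallel gripper is mounted at the origin on the work surface. World frame = base frame: x ahead of the robot, y to its left, z up, the work surface at z = 0. Lengths are in m, angles in rad, forces in N, time in s.
With the tool pointing down it reaches from about 0.25 to 0.85 m from the base axis. Payload 12.5 kg.
Tool frame: the origin (TCP) lies midway between the tips of the shut fingers; the grasp point (between the pads) lies 19 mm behind it; z points along the fingers, y is the line along which they close (so a half turn about z gives the same grasp; the last joint's range is limited). The gripper opens to 93 mm and grips with 3 to 60 N. Pads are 15 mm wide; open, the fingers measure 128 mm over their backs; the gripper's body (75 mm by 188 mm) begins 65 mm behind the grasp point.
Start: joints at [1.028, 0.351, 1.652, -0, 1.139, -0.085], TCP at [0.243, 0.493, 0.219] pointing down, gripper open.
Joint ranges: [-2.75, 2.75], [-0.79, 2.1], [0.01, 2.65], [-1.57, 4.71], [0.07, 3.14], [-2.87, 2.87]. Speed limits (rad/s): [2.22, 2.22, 2.79, 3.14, 3.14, 3.14].

INTERFACE

Orientations are given as a unit quaternion [w, x, y, z].
In Python, from plant import * gives the robot as it stands.
- The arm moves only by the tool apply_moves, never from a script. Its argument "increments" is a list of rows, each an object with "delta_pos": the shift along the tool's x, y, z in m, a list of three; "roll": the turn about the tool's z in rad; "grip": the opening, from 0 (shut) to 1 (fully open). A call has 1 to 5 rows; each row is the pose to reach, as a shift and turn from the pose commanded when the call began, along the tool's axes at that moment; what a row does not reach only later rows make up. A row lasts 1/12 s, in which the tool goes at most 41.7 mm and 7.16 degrees, less where a joint would pass 70% of its speed; a pose out of reach is approached as far as the arm can. A call with a gripper value outside its range is refused whole. The fingers move at their own pace and stop on an object; the grip force is fixed at half the most. Time passes only in rows, so rows that repeat a pose let the fingers close. It gives the time, the measured TCP pose, the force, the opening and the grip force at its end, in the units of the state.
- observe(): the state, without advancing time (a new reading comes with each control period).
- grab_frame(name): name is "side" or "top"; returns the picture (400x640x3 uint8, red, green, blue); there is no depth.
- camera_model(name): a dict with "K" (3x3 intrinsics, pixels), "T" (4x4, takes a point from camera to world coordinates). Camera axes: x right, y down, z forward; pixel columns grow to the right and rows downward; lengths in m; the calibration is good to about 2 mm. A picture is of the moment at which its call begins. camera_model takes no time and is no camera call.
- job_done(): hands the job in; it is judged then, once.
The state is a dict: "clock": time; "joint_positions": joint angles; "qd": joint speeds; "tau": joint torques, N m; "tcp_pos": TCP position; "tcp_rot": TCP orientation; "contact_force": force on the tool from outside, world axes, zero at the start; "torque": the same for the moment, N m; "gripper_width": finger opening in m; "grip_force": force on a finger pad.
Only numpy, scipy, OpenCV 4.12 (cv2) and the standard library are available. Lean on these libraries where they do the work, as an engineer would, in place of code of your own. Each camera call takes 0.05 s, during which the arm holds its last target. There are 200 camera calls.

## Working session

There is one attempt and no reset: what is moved stays moved. The work goes in short steps, Python scripts to look and compute and a tool call to move; the robot and the scene stay as the last step left them, time stands still between calls to the robot, and variables do not carry over. Pictures are saved under pics/ and viewed, at most 10 in all, crops included, and the job is handed in when it is done.

Besides the shell and the picture viewer there is one more tool, called after "Call:" by a JSON object that holds its "op" and its "data". apply_moves: Moves the arm, as the interface text tells. Its arguments: {"type":"object","properties":{"increments":{"type":"array"}},"required":["increments"]}

```bash
mkdir -p pics; python3 - <<'E'
from plant import *
import cv2
for n in("top","side"):
    cv2.imwrite(f"pics/{n}0.png",grab_frame(n)[:,:,::-1]); c=camera_model(n); print(n,c["K"],c["T"])
s=observe();print(s["clock"],s["tcp_pos"],s["tcp_rot"],s["gripper_width"])
E
```

```text
top [[385.26407285   0.         323.03467048]
 [  0.         385.26407285 199.49015105]
 [  0.           0.           1.        ]] [[ 0.00467895 -0.99175404  0.12807038  0.43171206]
 [-0.99983544 -0.00688446 -0.01678383  0.00955837]
 [ 0.01752713 -0.12797078 -0.99162305  1.08712898]
 [ 0.          0.          0.          1.        ]]
side [[450.76140313   0.         317.25502418]
 [  0.         450.76140313 204.67128683]
 [  0.           0.           1.        ]] [[-0.98393934 -0.12458488  0.12783574  0.38163383]
 [-0.17846767  0.70087077 -0.6906008   0.91903378]
 [-0.00355791 -0.70232384 -0.71184869  1.11677843]
 [ 0.          0.          0.          1.        ]]
0.1 [0.24290374 0.49310757 0.2181631 ] [-1.58557744e-04  2.26882919e-01  9.73921901e-01 -4.97201715e-04] 0.09340344677052732
```

View pics/top0.png

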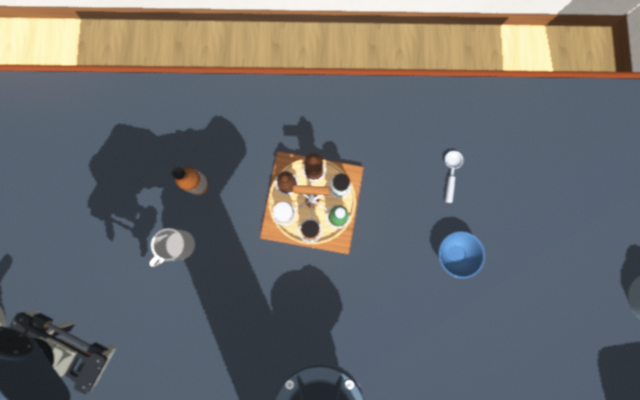

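View pics/side0.png

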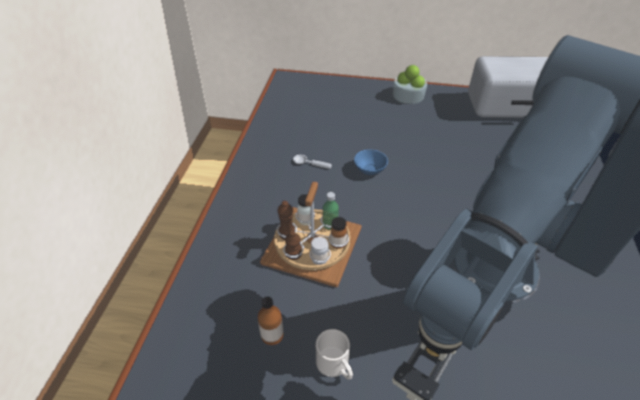

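The carousel is centred near (312,202) in the top view, with its bar roughly level in the image. The pepper mill looks to be at the back at (314,166). I'll enlarge both crops.

```bash
python3 - <<'E'
import cv2,numpy as np
a=cv2.imread("pics/top0.png")[145:260,250:375]; b=cv2.imread("pics/side0.png")[175:290,250:375]
r=lambda i:cv2.resize(i,None,fx=6.0,fy=5.0*1.2,interpolation=cv2.INTER_CUBIC)[:590]
cv2.imwrite("pics/ctop.png",cv2.resize(a,None,fx=5,fy=5,interpolation=cv2.INTER_CUBIC))
cv2.imwrite("pics/cside.png",cv2.resize(b,None,fx=5,fy=5,interpolation=cv2.INTER_CUBIC))
E
```

```text
(no output)
```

View pics/ctop.png

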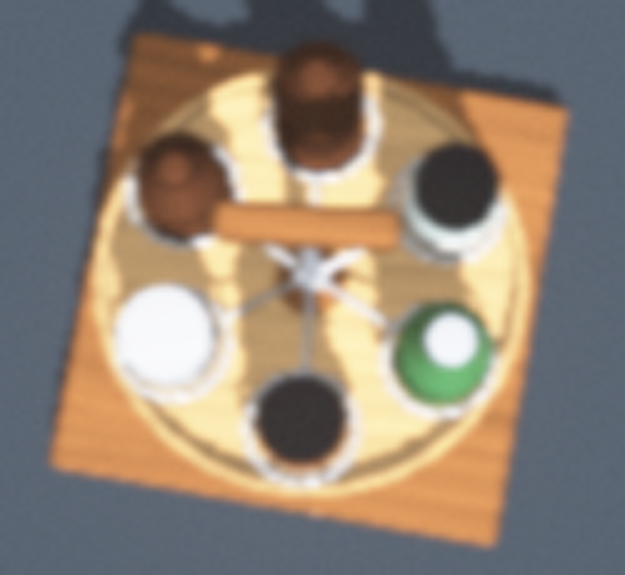

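View pics/cside.png

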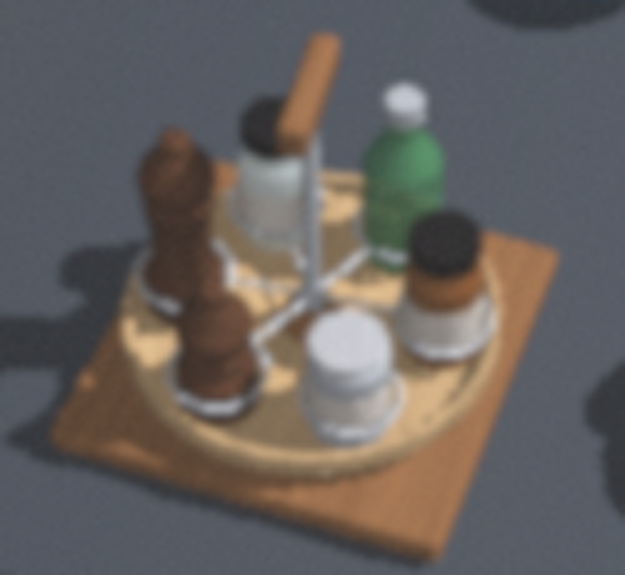

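Top crop: pepper mill knob is about (322,58) with its ring at (323,118). The bar runs from (215,222) to (400,230), and the plinth corners are (135,35), (568,105), (495,545) and (52,465). Side crop: knob is about (174,140) and the bar top runs from (325,38) to (292,138).

```bash
cat > h.py <<'E'
from plant import *
import numpy as np
def P(n,u,v,z):
    c=camera_model(n);d=c["T"][:3,:3]@np.linalg.solve(c["K"],[u,v,1.]);o=c["T"][:3,3];return o+d*(z-o[2])/d[2]
def ct(u,v,z):return P("top",250+(u-2)/5,145+(v-2)/5,z)
def cs(u,v,z):return P("side",250+(u-2)/5,175+(v-2)/5,z)
E
python3 - <<'E'
from h import *
np.set_printoptions(precision=4,suppress=True)
C=np.array([ct(*p,.022) for p in[(135,35),(568,105),(495,545),(52,465)]])
print(C,C.mean(0))
for i in range(4):
    e=C[(i+1)%4]-C[i];print(np.linalg.norm(e),np.degrees(np.arctan2(e[1],e[0])))
c=C.mean(0)
for nm,p in dict(knob_t=ct(322,58,.18),knob_s=cs(174,138,.18),ring=ct(323,118,.062),front_jar=ct(302,418,.136),tin=ct(165,335,.113)).items():
    e=p-c;print(nm,p,np.hypot(*e[:2]),np.degrees(np.arctan2(e[1],e[0])))
a,b=ct(213,222,.239),ct(402,230,.239);print("bar",a,b,(a+b)/2,np.linalg.norm(a-b),np.degrees(np.arctan2(*(a-b)[1::-1])))
a,b=cs(325,38,.245),cs(292,138,.24);print("barS",a,b,(a+b)/2,np.linalg.norm(a-b),np.degrees(np.arctan2(*(a-b)[1::-1])))
from scipy.spatial.transform import Rotation as R
s=observe();q=s["tcp_rot"];print(R.from_quat(np.r_[q[1:],q[0]]).as_matrix(),s["joint_positions"])
E
```

```text
[[ 0.7049  0.1235  0.022 ]
 [ 0.6666 -0.1215  0.022 ]
 [ 0.4202 -0.0793  0.022 ]
 [ 0.4626  0.1641  0.022 ]] [0.5636 0.0217 0.022 ]
0.24795928942549497 -98.88124546278492
0.25001273170549937 170.27205327922218
0.2470272932840552 80.11536520168869
0.2456747106171649 -9.51668670240119
knob_t [0.6538 0.0165 0.18  ] 0.09042343876712353 -3.3211273338299336
knob_s [0.6467 0.0171 0.18  ] 0.08322931311665403 -3.1857471965119686
ring [0.6495 0.0166 0.062 ] 0.08604601508932185 -3.4235812085989865
front_jar [0.483  0.0253 0.136 ] 0.08065877183530712 177.47259469149745
tin [0.5259 0.0954 0.113 ] 0.08282088835698634 117.08487057595205
bar [0.5643 0.0639 0.239 ] [ 0.5613 -0.0202  0.239 ] [0.5628 0.0219 0.239 ] 0.08419248268011353 87.97087145598042
barS [ 0.5618 -0.0142  0.245 ] [0.5658 0.0635 0.24  ] [0.5638 0.0247 0.2425] 0.07790954462334476 -92.99990763497624
[[-0.897   0.4419 -0.0005]
 [ 0.4419  0.897  -0.0009]
 [ 0.0001 -0.001  -1.    ]] [ 1.0284  0.3512  1.6524 -0.      1.1391 -0.0846]
```

Plinth yaw is about -9.6°, so its front lies at 170.4° in the world. The pepper mill is at -3.3°, so the turntable needs about +174°, more than joint 6 allows in one grasp. I'll turn it in two halves with a regrasp. The measured bar length (84 mm), plinth sides (about 248 mm) and mill radius (about 83–86 mm) agree with the given sizes. First I lift and travel.

Call:
{"op": "apply_moves", "data": {"increments": [{"delta_pos": [0,0,-0.03],"roll": 0,"grip": 1},{"delta_pos": [0,0,-0.06],"roll": 0,"grip": 1},{"delta_pos": [0,0,-0.09],"roll": 0,"grip": 1},{"delta_pos": [0,0,-0.09],"roll": 0.1,"grip": 1},{"delta_pos": [0,0,-0.09],"roll": 0,"grip": 1}]}}

```text
clock: 0.52
tcp_pos: [0.2433, 0.4938, 0.3102]
tcp_rot: [0.0, 0.233, 0.972, 0.001]
contact_force: [0.2, 0.2, -1.8]
gripper_width: 0.0928
grip_force: 0.0
```

Call:
{"op": "apply_moves", "data": {"increments": [{"delta_pos": [-0.033,-0.0188,0],"roll": 0,"grip": 1},{"delta_pos": [-0.066,-0.0376,0],"roll": 0,"grip": 1},{"delta_pos": [-0.099,-0.0564,0],"roll": 0,"grip": 1},{"delta_pos": [-0.132,-0.0752,0],"roll": 0,"grip": 1},{"delta_pos": [-0.165,-0.094,0],"roll": 0,"grip": 1}]}}

```text
clock: 0.93
tcp_pos: [0.35, 0.3345, 0.3084]
tcp_rot: [-0.0, 0.227, 0.974, -0.0]
contact_force: [-0.2, 0.3, 0.5]
gripper_width: 0.093
grip_force: 0.0
```

Call:
{"op": "apply_moves", "data": {"increments": [{"delta_pos": [-0.033,-0.0188,0],"roll": 0,"grip": 1},{"delta_pos": [-0.066,-0.0376,0],"roll": 0,"grip": 1},{"delta_pos": [-0.099,-0.0564,0],"roll": 0,"grip": 1},{"delta_pos": [-0.132,-0.0752,0],"roll": 0,"grip": 1},{"delta_pos": [-0.165,-0.094,0],"roll": 0,"grip": 1}]}}

```text
clock: 1.35
tcp_pos: [0.4566, 0.1771, 0.3085]
tcp_rot: [-0.0, 0.227, 0.974, -0.0]
contact_force: [0.0, 0.4, -0.7]
gripper_width: 0.0931
grip_force: 0.0
```

Call:
{"op": "apply_moves", "data": {"increments": [{"delta_pos": [-0.033,-0.0188,0],"roll": 0,"grip": 1},{"delta_pos": [-0.066,-0.0376,0],"roll": 0,"grip": 1},{"delta_pos": [-0.099,-0.0564,0],"roll": 0,"grip": 1},{"delta_pos": [-0.132,-0.0752,0],"roll": 0,"grip": 1},{"delta_pos": [-0.165,-0.094,0],"roll": 0,"grip": 1}]}}

```text
clock: 1.77
tcp_pos: [0.5631, 0.0198, 0.3084]
tcp_rot: [-0.0, 0.227, 0.974, -0.0]
contact_force: [0.0, -0.4, 0.2]
gripper_width: 0.0927
grip_force: 0.0
```

Call:
{"op": "apply_moves", "data": {"increments": [{"delta_pos": [0,0,0],"roll": 0.115,"grip": 1},{"delta_pos": [0,0,0],"roll": 0.23,"grip": 1},{"delta_pos": [0,0,0],"roll": 0.345,"grip": 1},{"delta_pos": [0,0,0],"roll": 0.46,"grip": 1},{"delta_pos": [0,0,0],"roll": 0.575,"grip": 1}]}}

```text
clock: 2.18
tcp_pos: [0.5623, 0.0215, 0.3082]
tcp_rot: [-0.0, 0.496, 0.868, -0.0]
contact_force: [-0.4, 0.3, -0.3]
gripper_width: 0.0932
grip_force: 0.0
```

Call:
{"op": "apply_moves", "data": {"increments": [{"delta_pos": [0,0,0],"roll": 0.115,"grip": 1},{"delta_pos": [0,0,0],"roll": 0.23,"grip": 1},{"delta_pos": [0,0,0],"roll": 0.345,"grip": 1},{"delta_pos": [0,0,0],"roll": 0.46,"grip": 1},{"delta_pos": [0,0,0],"roll": 0.575,"grip": 1}]}}

```text
clock: 2.6
tcp_pos: [0.5623, 0.0216, 0.3082]
tcp_rot: [-0.0, 0.722, 0.692, -0.0]
contact_force: [-0.2, -0.5, -0.5]
gripper_width: 0.0932
grip_force: 0.0
```

The tool is at the right pose and aligned with the bar (tool y at -2.4°). Now descend and grip.

Call:
{"op": "apply_moves", "data": {"increments": [{"delta_pos": [0,0,0.025],"roll": 0,"grip": 1},{"delta_pos": [0,0,0.05],"roll": 0,"grip": 1},{"delta_pos": [0,0,0.07],"roll": 0,"grip": 1},{"delta_pos": [0,0,0.085],"roll": 0,"grip": 1},{"delta_pos": [0,0,0.092],"roll": 0,"grip": 1}]}}

```text
clock: 3.02
tcp_pos: [0.5614, 0.0216, 0.2143]
tcp_rot: [-0.001, 0.72, 0.694, -0.001]
contact_force: [-0.1, 0.6, -0.4]
gripper_width: 0.0928
grip_force: 0.0
```

Call:
{"op": "apply_moves", "data": {"increments": [{"delta_pos": [0,0,0],"roll": 0,"grip": 0.6},{"delta_pos": [0,0,0],"roll": 0,"grip": 0.4},{"delta_pos": [0,0,0],"roll": 0,"grip": 0.3},{"delta_pos": [0,0,0],"roll": 0,"grip": 0},{"delta_pos": [0,0,0],"roll": 0,"grip": 0}]}}

```text
clock: 3.43
tcp_pos: [0.5628, 0.0216, 0.2174]
tcp_rot: [0.0, 0.72, 0.694, 0.0]
contact_force: [0.0, 0.3, 0.1]
gripper_width: 0.0646
grip_force: 0.0
```

Call:
{"op": "apply_moves", "data": {"increments": [{"delta_pos": [0,0,0],"roll": 0,"grip": 0},{"delta_pos": [0,0,0],"roll": 0,"grip": 0},{"delta_pos": [0,0,0],"roll": 0,"grip": 0},{"delta_pos": [0,0,0],"roll": 0,"grip": 0},{"delta_pos": [0,0,0],"roll": 0,"grip": 0}]}}

```text
clock: 3.85
tcp_pos: [0.5625, 0.0216, 0.2166]
tcp_rot: [0.0, 0.72, 0.694, -0.0]
contact_force: [-0.4, 1.0, 0.1]
gripper_width: 0.0311
grip_force: 0.0
```

Call:
{"op": "apply_moves", "data": {"increments": [{"delta_pos": [0,0,0],"roll": 0,"grip": 0},{"delta_pos": [0,0,0],"roll": 0,"grip": 0},{"delta_pos": [0,0,0],"roll": 0,"grip": 0},{"delta_pos": [0,0,0],"roll": 0,"grip": 0},{"delta_pos": [0,0,0],"roll": 0,"grip": 0}]}}

```text
clock: 4.27
tcp_pos: [0.5647, 0.0216, 0.2166]
tcp_rot: [0.002, 0.72, 0.694, 0.002]
contact_force: [15.7, 0.5, -9.1]
gripper_width: 0.0173
grip_force: 30.0
```

The grip holds (17.3 mm, 30 N). The side force shows the axis about 2–3 mm further in +x, so I'll relieve that and then turn.

Call:
{"op": "apply_moves", "data": {"increments": [{"delta_pos": [0,0.002,0],"roll": 0,"grip": 0},{"delta_pos": [0,0.0025,0],"roll": -0.01,"grip": 0},{"delta_pos": [0,0.0025,0],"roll": -0.03,"grip": 0},{"delta_pos": [0,0.0025,0],"roll": -0.07,"grip": 0},{"delta_pos": [0,0.0025,0],"roll": -0.12,"grip": 0}]}}

```text
clock: 4.68
tcp_pos: [0.5649, 0.0216, 0.2166]
tcp_rot: [0.0, 0.676, 0.737, 0.0]
contact_force: [0.4, 0.5, -0.2]
gripper_width: 0.0179
grip_force: 30.0
```

Call:
{"op": "apply_moves", "data": {"increments": [{"delta_pos": [0,0,0],"roll": -0.06,"grip": 0},{"delta_pos": [0,0,0],"roll": -0.12,"grip": 0},{"delta_pos": [0,0,0],"roll": -0.18,"grip": 0},{"delta_pos": [0,0,0],"roll": -0.24,"grip": 0},{"delta_pos": [0,0,0],"roll": -0.3,"grip": 0}]}}

```text
clock: 5.1
tcp_pos: [0.5653, 0.0217, 0.2166]
tcp_rot: [0.0, 0.558, 0.83, 0.0]
contact_force: [3.4, 2.3, -2.0]
gripper_width: 0.0177
grip_force: 30.0
```

Call:
{"op": "apply_moves", "data": {"increments": [{"delta_pos": [0,0,0],"roll": -0.07,"grip": 0},{"delta_pos": [0,0,0],"roll": -0.14,"grip": 0},{"delta_pos": [0,0,0],"roll": -0.21,"grip": 0},{"delta_pos": [0,0,0],"roll": -0.28,"grip": 0},{"delta_pos": [0,0,0],"roll": -0.35,"grip": 0}]}}

```text
clock: 5.52
tcp_pos: [0.5657, 0.0219, 0.2166]
tcp_rot: [0.001, 0.405, 0.914, 0.001]
contact_force: [6.5, 3.5, -3.9]
gripper_width: 0.0178
grip_force: 30.0
```

Call:
{"op": "apply_moves", "data": {"increments": [{"delta_pos": [0,0,0],"roll": -0.07,"grip": 0},{"delta_pos": [0,0,0],"roll": -0.14,"grip": 0},{"delta_pos": [0,0,0],"roll": -0.21,"grip": 0},{"delta_pos": [0,0,0],"roll": -0.28,"grip": 0},{"delta_pos": [0,0,0],"roll": -0.35,"grip": 0}]}}

```text
clock: 5.93
tcp_pos: [0.5659, 0.0223, 0.2166]
tcp_rot: [0.001, 0.239, 0.971, 0.001]
contact_force: [7.8, 5.8, -4.3]
gripper_width: 0.0177
grip_force: 30.0
```

Call:
{"op": "apply_moves", "data": {"increments": [{"delta_pos": [0,0,0],"roll": -0.07,"grip": 0},{"delta_pos": [0,0,0],"roll": -0.14,"grip": 0},{"delta_pos": [0,0,0],"roll": -0.21,"grip": 0},{"delta_pos": [0,0,0],"roll": -0.28,"grip": 0},{"delta_pos": [0,0,0],"roll": -0.35,"grip": 0}]}}

```text
clock: 6.35
tcp_pos: [0.5661, 0.0227, 0.2166]
tcp_rot: [0.001, 0.067, 0.998, 0.001]
contact_force: [9.1, 8.2, -4.9]
gripper_width: 0.0179
grip_force: 30.0
```

Call:
{"op": "apply_moves", "data": {"increments": [{"delta_pos": [0,0,0],"roll": -0.05,"grip": 0},{"delta_pos": [0,0,0],"roll": -0.09,"grip": 0},{"delta_pos": [0,0,0],"roll": -0.12,"grip": 0},{"delta_pos": [0,0,0],"roll": -0.13,"grip": 0},{"delta_pos": [0,0,0],"roll": -0.13,"grip": 0}]}}

```text
clock: 6.77
tcp_pos: [0.5661, 0.0229, 0.2166]
tcp_rot: [0.002, 0.003, 1.0, 0.001]
contact_force: [9.2, 9.1, -4.3]
gripper_width: 0.0178
grip_force: 30.0
```

The turntable is 91.8° round and the force shows the axis near (0.567, 0.023). Now open, lift, roll back half a turn and regrasp.

Call:
{"op": "apply_moves", "data": {"increments": [{"delta_pos": [-0.001,0.001,0],"roll": 0,"grip": 0.3},{"delta_pos": [-0.001,0.001,0],"roll": 0,"grip": 0.5},{"delta_pos": [-0.001,0.001,0],"roll": 0,"grip": 0.8},{"delta_pos": [-0.001,0.001,0],"roll": 0,"grip": 0.8},{"delta_pos": [-0.001,0.001,0],"roll": 0,"grip": 0.8}]}}

```text
clock: 7.18
tcp_pos: [0.5659, 0.0224, 0.2166]
tcp_rot: [-0.0, 0.004, 1.0, -0.0]
contact_force: [0.5, 0.1, -0.0]
gripper_width: 0.0468
grip_force: 0.0
```

Call:
{"op": "apply_moves", "data": {"increments": [{"delta_pos": [0,0,-0.01],"roll": 0,"grip": 0.8},{"delta_pos": [0,0,-0.03],"roll": 0,"grip": 0.8},{"delta_pos": [0,0,-0.05],"roll": 0,"grip": 0.8},{"delta_pos": [0,0,-0.06],"roll": 0,"grip": 0.8},{"delta_pos": [0,0,-0.06],"roll": 0,"grip": 0.8}]}}

```text
clock: 7.6
tcp_pos: [0.5669, 0.0224, 0.2794]
tcp_rot: [0.002, 0.004, 1.0, -0.0]
contact_force: [0.5, 0.2, 0.9]
gripper_width: 0.0739
grip_force: 0.0
```

Call:
{"op": "apply_moves", "data": {"increments": [{"delta_pos": [0,0,0],"roll": 0.12,"grip": 0.8},{"delta_pos": [0,0,0],"roll": 0.24,"grip": 0.8},{"delta_pos": [0,0,0],"roll": 0.36,"grip": 0.8},{"delta_pos": [0,0,0],"roll": 0.48,"grip": 0.8},{"delta_pos": [0,0,0],"roll": 0.6,"grip": 0.8}]}}

```text
clock: 8.02
tcp_pos: [0.5656, 0.0225, 0.2756]
tcp_rot: [-0.001, 0.302, 0.953, -0.0]
contact_force: [-0.1, -0.4, 0.4]
gripper_width: 0.0743
grip_force: 0.0
```

Call:
{"op": "apply_moves", "data": {"increments": [{"delta_pos": [0,0,0],"roll": 0.12,"grip": 0.8},{"delta_pos": [0,0,0],"roll": 0.24,"grip": 0.8},{"delta_pos": [0,0,0],"roll": 0.36,"grip": 0.8},{"delta_pos": [0,0,0],"roll": 0.48,"grip": 0.8},{"delta_pos": [0,0,0],"roll": 0.6,"grip": 0.8}]}}

```text
clock: 8.43
tcp_pos: [0.5656, 0.0225, 0.2756]
tcp_rot: [-0.001, 0.57, 0.821, -0.0]
contact_force: [1.0, -0.2, -0.5]
gripper_width: 0.0745
grip_force: 0.0
```

Call:
{"op": "apply_moves", "data": {"increments": [{"delta_pos": [0,0,0],"roll": 0.12,"grip": 0.8},{"delta_pos": [0,0,0],"roll": 0.24,"grip": 0.8},{"delta_pos": [0,0,0],"roll": 0.36,"grip": 0.8},{"delta_pos": [0,0,0],"roll": 0.48,"grip": 0.8},{"delta_pos": [0,0,0],"roll": 0.6,"grip": 0.8}]}}

```text
clock: 8.85
tcp_pos: [0.5656, 0.0225, 0.2756]
tcp_rot: [-0.0, 0.788, 0.616, -0.001]
contact_force: [-0.2, -0.3, 0.1]
gripper_width: 0.0743
grip_force: 0.0
```

Call:
{"op": "apply_moves", "data": {"increments": [{"delta_pos": [0,0,0],"roll": 0.12,"grip": 0.8},{"delta_pos": [0,0,0],"roll": 0.24,"grip": 0.8},{"delta_pos": [0,0,0],"roll": 0.36,"grip": 0.8},{"delta_pos": [0,0,0],"roll": 0.48,"grip": 0.8},{"delta_pos": [0,0,0],"roll": 0.6,"grip": 0.8}]}}

```text
clock: 9.27
tcp_pos: [0.5656, 0.0225, 0.2756]
tcp_rot: [-0.0, 0.935, 0.356, -0.001]
contact_force: [0.5, -0.3, -0.4]
gripper_width: 0.0743
grip_force: 0.0
```

Call:
{"op": "apply_moves", "data": {"increments": [{"delta_pos": [0,0,0],"roll": 0.12,"grip": 0.8},{"delta_pos": [0,0,0],"roll": 0.24,"grip": 0.8},{"delta_pos": [0,0,0],"roll": 0.36,"grip": 0.8},{"delta_pos": [0,0,0],"roll": 0.48,"grip": 0.8},{"delta_pos": [0,0,0],"roll": 0.6,"grip": 0.8}]}}

```text
clock: 9.68
tcp_pos: [0.5656, 0.0225, 0.2756]
tcp_rot: [-0.0, 0.998, 0.064, -0.001]
contact_force: [-0.6, 0.3, -0.3]
gripper_width: 0.0744
grip_force: 0.0
```

Call:
{"op": "apply_moves", "data": {"increments": [{"delta_pos": [0,0,0],"roll": 0.1,"grip": 0.8},{"delta_pos": [0,0,0],"roll": 0.142,"grip": 0.8},{"delta_pos": [0,0,0],"roll": 0.142,"grip": 0.8},{"delta_pos": [0,0,0],"roll": 0.142,"grip": 0.8}]}}

```text
clock: 10.02
tcp_pos: [0.5657, 0.0225, 0.2759]
tcp_rot: [-0.0, 1.0, -0.003, -0.001]
contact_force: [-0.4, 0.1, -0.3]
gripper_width: 0.0742
grip_force: 0.0
```

```bash
python3 - <<'E'
from plant import *
import cv2
ims=[cv2.resize(grab_frame(n)[y:y+130,240:385,::-1],None,fx=2.7,fy=2.7*1.5,interpolation=cv2.INTER_CUBIC) for n,y in(("top",140),("side",170))]
cv2.imwrite("pics/m1.png",cv2.hconcat(ims))
s=observe();print(s["clock"],s["tcp_pos"],s["joint_positions"],s["gripper_width"])
E
```

```text
10.1167 [0.56581288 0.02253749 0.27623432] [-4.23931805e-02  3.28899856e-01  1.53655463e+00 -1.25748755e-05
  1.27671893e+00  1.53494539e+00] 0.07463348937773612
```

View pics/m1.png

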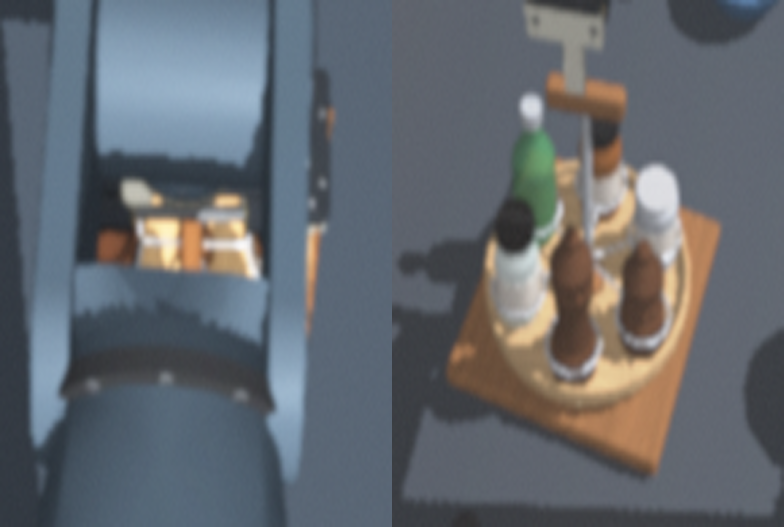

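The side view shows the pepper mill on the robot's left (+y), all containers upright, and the fingers straddling the bar. Descend and grip again.

Call:
{"op": "apply_moves", "data": {"increments": [{"delta_pos": [0,0,0.015],"roll": 0,"grip": 0.8},{"delta_pos": [0,0,0.03],"roll": 0,"grip": 0.8},{"delta_pos": [0,0,0.045],"roll": 0,"grip": 0.7},{"delta_pos": [0,0,0.055],"roll": 0,"grip": 0.6},{"delta_pos": [0,0,0.059],"roll": 0,"grip": 0.5}]}}

```text
clock: 10.53
tcp_pos: [0.5654, 0.0226, 0.2161]
tcp_rot: [-0.0, 1.0, -0.004, -0.001]
contact_force: [-0.0, -0.7, 0.5]
gripper_width: 0.0593
grip_force: 0.0
```

Call:
{"op": "apply_moves", "data": {"increments": [{"delta_pos": [0,0,0],"roll": 0,"grip": 0},{"delta_pos": [0,0,0],"roll": 0,"grip": 0},{"delta_pos": [0,0,0],"roll": 0,"grip": 0},{"delta_pos": [0,0,0],"roll": 0,"grip": 0},{"delta_pos": [0,0,0],"roll": 0,"grip": 0}]}}

```text
clock: 10.95
tcp_pos: [0.5662, 0.0225, 0.2182]
tcp_rot: [0.0, 1.0, -0.004, 0.0]
contact_force: [-0.6, 0.2, -0.7]
gripper_width: 0.0258
grip_force: 0.0
```

Call:
{"op": "apply_moves", "data": {"increments": [{"delta_pos": [0,0,0],"roll": 0,"grip": 0},{"delta_pos": [0,0,0],"roll": 0,"grip": 0},{"delta_pos": [0,0,0],"roll": 0,"grip": 0},{"delta_pos": [0,0,0],"roll": 0,"grip": 0},{"delta_pos": [0,0,0],"roll": 0,"grip": 0}]}}

```text
clock: 11.37
tcp_pos: [0.5661, 0.0228, 0.218]
tcp_rot: [-0.0, 1.0, -0.004, 0.0]
contact_force: [-1.5, 4.1, 4.1]
gripper_width: 0.018
grip_force: 30.0
```

Call:
{"op": "apply_moves", "data": {"increments": [{"delta_pos": [0,0,0],"roll": -0.02,"grip": 0},{"delta_pos": [0,0,0],"roll": -0.06,"grip": 0},{"delta_pos": [0,0,0],"roll": -0.12,"grip": 0},{"delta_pos": [0,0,0],"roll": -0.18,"grip": 0},{"delta_pos": [0,0,0],"roll": -0.25,"grip": 0}]}}

```text
clock: 11.78
tcp_pos: [0.5661, 0.0231, 0.218]
tcp_rot: [-0.001, 0.992, 0.123, 0.0]
contact_force: [-1.6, 7.4, 6.2]
gripper_width: 0.0179
grip_force: 30.0
```

Call:
{"op": "apply_moves", "data": {"increments": [{"delta_pos": [0,0,0],"roll": -0.07,"grip": 0},{"delta_pos": [0,0,0],"roll": -0.14,"grip": 0},{"delta_pos": [0,0,0],"roll": -0.21,"grip": 0},{"delta_pos": [0,0,0],"roll": -0.28,"grip": 0},{"delta_pos": [0,0,0],"roll": -0.35,"grip": 0}]}}

```text
clock: 12.2
tcp_pos: [0.5659, 0.0235, 0.218]
tcp_rot: [-0.001, 0.956, 0.294, 0.0]
contact_force: [-2.2, 8.8, 6.9]
gripper_width: 0.0177
grip_force: 30.0
```

Call:
{"op": "apply_moves", "data": {"increments": [{"delta_pos": [0,0,0],"roll": -0.07,"grip": 0},{"delta_pos": [0,0,0],"roll": -0.14,"grip": 0},{"delta_pos": [0,0,0],"roll": -0.21,"grip": 0},{"delta_pos": [0,0,0],"roll": -0.28,"grip": 0},{"delta_pos": [0,0,0],"roll": -0.35,"grip": 0}]}}

```text
clock: 12.62
tcp_pos: [0.5656, 0.0239, 0.218]
tcp_rot: [-0.001, 0.89, 0.456, 0.0]
contact_force: [-4.4, 11.3, 7.9]
gripper_width: 0.0178
grip_force: 30.0
```

Call:
{"op": "apply_moves", "data": {"increments": [{"delta_pos": [0,0,0],"roll": -0.07,"grip": 0},{"delta_pos": [0,0,0],"roll": -0.14,"grip": 0},{"delta_pos": [0,0,0],"roll": -0.21,"grip": 0},{"delta_pos": [0,0,0],"roll": -0.27,"grip": 0},{"delta_pos": [0,0,0],"roll": -0.32,"grip": 0}]}}

```text
clock: 13.03
tcp_pos: [0.5652, 0.024, 0.218]
tcp_rot: [-0.001, 0.806, 0.592, 0.0]
contact_force: [-6.3, 12.9, 8.5]
gripper_width: 0.0177
grip_force: 30.0
```

Call:
{"op": "apply_moves", "data": {"increments": [{"delta_pos": [0,0,0],"roll": -0.05,"grip": 0},{"delta_pos": [0,0,0],"roll": -0.09,"grip": 0},{"delta_pos": [0,0,0],"roll": -0.12,"grip": 0},{"delta_pos": [0,0,0],"roll": -0.14,"grip": 0},{"delta_pos": [0,0,0],"roll": -0.15,"grip": 0}]}}

```text
clock: 13.45
tcp_pos: [0.565, 0.0241, 0.2179]
tcp_rot: [-0.002, 0.76, 0.65, 0.0]
contact_force: [-7.9, 12.5, 9.4]
gripper_width: 0.0178
grip_force: 30.0
```

Call:
{"op": "apply_moves", "data": {"increments": [{"delta_pos": [0,0,0],"roll": 0,"grip": 0},{"delta_pos": [0,0,0],"roll": 0,"grip": 0},{"delta_pos": [0,0,0],"roll": 0,"grip": 0}]}}

```text
clock: 13.7
tcp_pos: [0.565, 0.0241, 0.218]
tcp_rot: [-0.002, 0.761, 0.649, 0.0]
contact_force: [-8.5, 13.1, 9.8]
gripper_width: 0.0176
grip_force: 30.0
```

```bash
python3 - <<'E'
from plant import *
import cv2
f=grab_frame("side")[:,:,::-1]; cv2.imwrite("pics/side2.png",f)
cv2.imwrite("pics/c2.png",cv2.resize(f[175:290,250:375],None,fx=5,fy=5,interpolation=cv2.INTER_CUBIC))
s=observe();print(s["clock"],s["tcp_pos"],s["tcp_rot"],s["joint_positions"],s["grip_force"])
E
```

```text
13.75 [0.56504827 0.02405178 0.2179866 ] [-1.57490541e-03  7.60559424e-01  6.49266410e-01  1.00406073e-04] [-0.04097683  0.38044568  1.61018155  0.00267663  1.15296098  0.11548979] 30.00139743089676
```

View pics/c2.png

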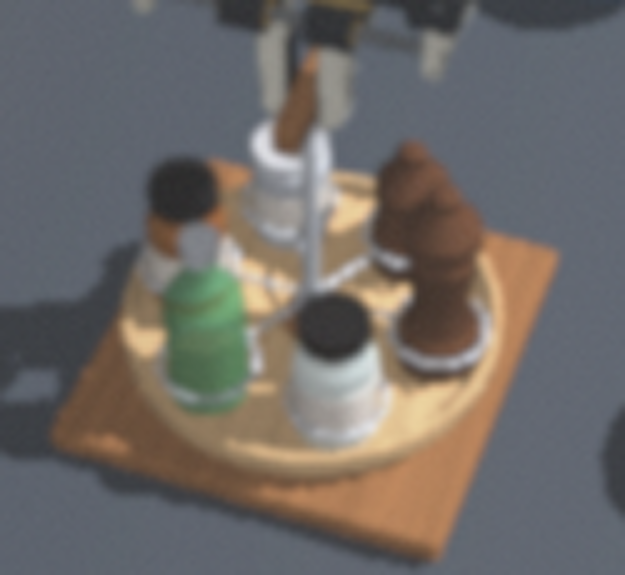

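The pepper mill stands at the front with its knob near (452,192) and its ring centred near (442,335). Checking it against the plinth in the same view (corners (557,250), (435,555), (57,440)).

```bash
python3 - <<'E'
from h import *
np.set_printoptions(precision=4,suppress=True)
yaw=np.radians(-9.6);u=np.array([np.cos(yaw),np.sin(yaw)]);v=np.array([-u[1],u[0]])
a,b,d=[cs(*p,.022) for p in[(557,250),(435,555),(57,440)]];print(a,b,d,"yaw",np.degrees(np.arctan2(*(a-b)[1::-1]))+90,np.degrees(np.arctan2(*(d-b)[1::-1])), "ctr",(a+d)/2)
for c in ([.5636,.0217],[.566,.023]):
  for n,p in dict(knob=cs(452,192,.18),ring=cs(442,335,.062)).items():
    e=p[:2]-c;print(n,p,e@u,e@v)
E
```

```text
[ 0.4212 -0.0781  0.022 ] [0.4642 0.1713 0.022 ] [0.702  0.1293 0.022 ] yaw -9.800909938361244 -10.00322988711033 ctr [0.5616 0.0256 0.022 ]
knob [0.4797 0.0318 0.18  ] -0.08442521670398748 -0.0040299514286662366
ring [0.4808 0.0399 0.062 ] -0.08468274920217689 0.004145871505655719
knob [0.4797 0.0318 0.18  ] -0.08657480782222571 -0.005711991268976531
ring [0.4808 0.0399 0.062 ] -0.08683234032041512 0.0024638316653454255
```

Yaw agrees from both cameras (-9.6° to -10.0°). The mill is within about 5 mm of the middle line, against a limit of 14 mm, and the grip is 30 N with the handle still. Handing in.

```bash
python3 -c "
from plant import *
print(job_done())"
```

```text
the job is handed in; nothing more can be done
None
```

I turned the carousel about 173° in two grasps and handed the job in at about 14 s. By camera, the pepper mill is within about 6 mm of the plinth's front middle line, and the gripper is still holding the handle at 30 N. The containers looked upright in the last picture, but the hand-in returned no verdict.

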